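# Take the tawa out from under the kettle

## Task

The kettle has been keeping warm on a flat iron tawa and must now stand directly on its burner. Lift the kettle off and stand it on the wooden trivet, slide the tawa along the grates (do not lift it) until it is centred over the free burner, then put the kettle back, centred over the burner it came from. Keep the kettle upright, set it down gently without dropping it, and leave the jar, the tumbler and the vial rack alone.

Things in the scene. Friction and masses are not known exactly. Their poses are not given: they have to be found in the camera images.
- kettle: Steel kettle, 0.5 to 0.8 kg, lid fixed. Origin: centre of its underside, z up. Base 120 mm across, body 138 mm, lid knob top 130 mm up. A fixed arched handle spans it in its xz plane (see kettle_grip). Spout on the +x side, reaching 121 mm from the axis, 113 mm up. Stands in the tawa at the start, a little off centre, at a varying yaw
- kettle_grip (a point): Centre of the black grip at the top of the kettle's arched handle, 190 mm above the kettle's underside on its axis. The grip lies along the kettle's x: 82 mm long, 22 mm wide (along the kettle's y), 20 mm high; 50 mm free height between it and the lid knob
- tawa: Round handleless dark iron plate, 0.45 to 0.8 kg. Origin: centre of its flat underside, z up. 172 mm across at the foot, 180 mm at the rim, 16 mm high; floor 5 mm thick, rim wall 4 mm thick standing 11 mm above the floor (inside radius about 82 mm). Lies loose on the grate under the kettle; slides with a few newtons
- hob: Fixed two-burner hob, a steel plate 330 x 500 x 8 mm lying on the worktop; its x points away from its two knobs, its y runs along the row of burners. Origin on the worktop midway between the two burners, which stand at y = +110 and -110 mm in this frame
- grate_home: Black pan support over the burner that carries the stack at the start (left or right one). Fixed, 230 mm (x) by 216 mm (y). Origin: burner's centre on the hob plate, 8 mm above the worktop; flat top 45 mm above it. Bars 8 to 10 mm wide run in from the frame to 28 mm from the centre or more; the brass burner cap lies 21 mm below the top
- grate_free: The same pan support over the other, free burner. The two stand side by side, centres 220 mm apart, 4 mm gap, tops flush, so that flat things slide from one to the other
- grate_home_top (a point): Centre of the flat top of grate_home, 53 mm above the worktop
- grate_free_top (a point): Centre of the flat top of grate_free, 53 mm above the worktop
- trivet: Fixed round wooden trivet on the worktop beside the hob, 160 mm across, 12 mm thick. Origin at the centre of its underside
- jar: Bystander: white ceramic lidded jar, 100 mm across, 135 mm high, beyond the hob. Origin at the centre of its underside, z up
- tumbler: Bystander: steel tumbler, 74 mm across the mouth, 105 mm high, to the right of the trivet. Origin at the centre of its underside, z up
- vial_rack: Bystander: wooden rack with four corked glass vials, 160 x 46 mm, 104 mm high, left of the hob. Origin at the centre of its underside, long side along its x
Not all that is in view belongs to the job. Leave any orange or yellow look-alike of the tawa alone.

How it is judged (in metres and radians):
On the way, in this order (a step that is already met when the one before it is completed fails the run):
1. the kettle stands on the trivet, let go, with the tawa still on its first burner (horizontal distance between kettle and trivet below 0.035 m and z of kettle in the frame of trivet below 0.018 m and angle between kettle's own z axis and vertical below 0.08 rad and contact force between the fingers and kettle below 0.3 N and horizontal distance between tawa and grate_home below 0.06 m), for 0.2 s.
2. the tawa lies flat on the free grate, within 30 mm of its centre, with the kettle still on the trivet (horizontal distance between tawa and grate_free below 0.03 m and angle between tawa's own z axis and vertical below 0.06 rad and horizontal distance between kettle and trivet below 0.045 m and z of kettle in the frame of trivet below 0.018 m), for 0.2 s.
At the end, for the whole second after the job is handed in: The kettle stands upright at rest directly on the grate it came from, within 25 mm of that burner's centre; the tawa lies flat at rest on the other grate, within 30 mm of that burner's centre; both are let go (horizontal distance between kettle and grate_home below 0.025 m and z of kettle in the frame of grate_home between 0.04 and 0.049 m and angle between each of kettle, tawa's own z axis and vertical below 0.06 rad and linear speed of each of kettle, tawa below 0.02 m/s and horizontal distance between tawa and grate_free below 0.03 m and z of tawa in the frame of grate_free between 0.04 and 0.049 m); the robot touches nothing.
It fails at once if the kettle is tipped by more than 20 degrees (angle between kettle's own z axis and vertical above 0.35 rad).
It fails at once if the kettle is dropped: it falls freely faster than 0.45 m/s (a drop of about 10 mm) (contact force between kettle and anything else below 0.2 N and linear speed of kettle above 0.45 m/s).
It fails at once if the tawa is lifted more than 15 mm clear of the grates (z of tawa in the frame of grate_free above 0.06 m).
It fails at once if the tawa tips or falls off the grates (angle between tawa's own z axis and vertical above 0.3 rad or z of tawa in the frame of grate_free below 0.03 m).
It fails at once if the jar, the tumbler or the vial rack is moved more than 30 mm or tipped (distance of any of jar, tumbler, vial_rack from where it was at the start of the episode above 0.03 m or angle between any of jar, tumbler, vial_rack's own z axis and vertical above 0.3 rad).
It also fails if it takes over 72 s, if anything falls off the work surface, if the arm or the gripper's body presses on something with over 40 N, if the wrist force passes 120 N, or if a joint passes its speed limit or range.

## Robot

A 6-joint arm with a two-finger parallel gripper is mounted at the origin on the work surface. World frame = base frame: x ahead of the robot, y to its left, z up, the work surface at z = 0. Lengths are in mm, angles in degrees, forces in N, time in s.
With the tool pointing down it reaches from about 300 to 875 mm from the base axis. Payload 4.2 kg.
Tool frame: the origin (TCP) lies on the centre line of the jaws, within the pads' length; the fingertips stand 19 mm ahead of it and the grasp point (between the pads) is the TCP; z points along the fingers, y is the direction in which the jaws open and shut (so a half turn about z gives the same grasp; the last joint's range is limited). The gripper opens to 85 mm and grips with 20 to 120 N. Pads are 22 mm wide; open, the fingers measure 114 mm over their backs; the gripper's body (76 mm by 85 mm) begins 54 mm behind the grasp point. The pads swing forward as they close: fully open they stand 13 mm farther back than shut.
Start: joints at [65.661, 18.312, 89.639, -0, 72.044, -1.146], TCP at [226.458, 528.542, 250.338] pointing down, gripper open.
Joint ranges: [-177.97, 177.97], [-48.28, 115.42], [12.27, 149.76], [-77.06, 257.06], [2.81, 150.46], [-146.56, 146.56]. Speed limits (degrees/s): [147.25, 147.25, 180, 180, 180, 180].

## Interface

Orientations are given as [roll, pitch, yaw] about the fixed x, y, z axes, in that order (R = Rz(yaw) Ry(pitch) Rx(roll)).
In Python, from rig import robot gives the robot as it stands.
- The arm moves only by the shell command python3 -m jog 'ROWS' [OPENING] [FORCE]. ROWS is JSON, a list of rows, each a list of 2 entries, a list of its own where there are three numbers: the shift along the world's x, y, z in mm, then the turn about the world's z in degrees. A call has 1 to 8 rows; each row shifts and turns the commanded pose from where the row before left it; what a row does not reach is not made up. A row lasts 1/10 s, in which the tool goes at most 50 mm and 8.59 degrees, less where a joint would pass 70% of its speed; a pose out of reach is approached as far as the arm can. A call is refused whole if a number of a shift passes 50 or a number of a turn 8.59, either way. A call with a gripper value outside its range is refused whole. OPENING is the opening, from 0 (shut) to 1 (fully open), set as the call begins (- or left out, the last holds). The fingers move at their own pace and stop on an object; FORCE is the grip in N (left out, the last holds). Time passes only in rows, so rows that do not move let the fingers close. It gives the time, the measured TCP pose, the force and the opening at its end, in the units of the state.
- robot.get_state(): the state, without advancing time (a new reading comes with each control period).
- robot.get_image(name): name is "side" or "top"; returns the picture (480x640x3 uint8, red, green, blue); there is no depth.
- robot.camera_info(name): a dict with "camera_matrix" (3x3 intrinsics, pixels), "rvec" (rotation vector, rad) and "tvec" (3), from world to camera coordinates, as OpenCV has them. Camera axes: x right, y down, z forward; pixel columns grow to the right and rows downward; lengths in mm; the calibration is good to about 2 mm. A picture is of the moment at which its call begins. camera_info takes no time and is no camera call.
- robot.hand_in(): hands the job in, once; it reports no verdict.
The state is a dict: "clock": time; "joints": joint angles; "qd": joint speeds; "joint_torque": joint torques, N m; "tool_pos": TCP position; "eef_rot": TCP orientation; "force": force on the tool from outside, world axes, zero at the start; "torque": the same for the moment, N m; "finger_gap": finger opening in mm.
Only numpy, scipy, OpenCV 4.12 (cv2) and the standard library are available. Lean on these libraries where they do the work, as an engineer would, in place of code of your own. Each camera call takes 0.05 s, during which the arm holds its last target.

## Working session

There is one attempt and no reset: what is moved stays moved. The work goes in short steps, Python scripts to look and compute and a shell command to move; the robot and the scene stay as the last step left them, time stands still between calls to the robot, and variables do not carry over. Pictures are saved under pics/ and viewed, and the job is handed in when it is done.

```bash
mkdir -p pics; ls; python3 - <<'E'
from rig import robot
import cv2
for n in("side","top"):
    cv2.imwrite(f"pics/{n}0.png",robot.get_image(n)[:,:,::-1]); print(robot.camera_info(n))
print(robot.get_state())
E
```

```text
pics
{'camera_matrix': array([[511.57452617,   0.        , 313.12016269],
       [  0.        , 511.57452617, 239.98771575],
       [  0.        ,   0.        ,   1.        ]]), 'rvec': array([ 0.3343707 , -2.86699854,  1.01290237]), 'tvec': array([ 531.8672673 ,  213.35356116, 1558.56589551])}
{'camera_matrix': array([[561.97119104,   0.        , 320.3390934 ],
       [  0.        , 561.97119104, 240.86451283],
       [  0.        ,   0.        ,   1.        ]]), 'rvec': array([ 2.20409278, -2.14906802,  0.08863558]), 'tvec': array([  -9.94016719,  550.74830116, 1770.87845983])}
{'clock': 0.1, 'joints': array([ 6.56624958e+01,  1.83472175e+01,  8.96999095e+01,  4.47782580e-05,
        7.20447254e+01, -1.14378426e+00]), 'qd': array([ 0.03972348,  0.03039418, -0.18694094,  0.00972572, -0.02750423,
        0.01327558]), 'joint_torque': array([-1.76217686e-04, -4.16407228e+01, -2.34704751e+01, -8.63786431e-05,
        4.89081649e-03,  1.15802855e-06]), 'tool_pos': array([226.27177671, 528.16873753, 249.5705986 ]), 'eef_rot': array([-1.79908167e+02, -1.87607495e-03,  1.56806265e+02]), 'force': array([0.62817368, 1.51501685, 0.73394299]), 'torque': array([ 0.01868416, -0.02749094,  0.0306145 ]), 'finger_gap': 85.6776813403494}
```

View pics/side0.png

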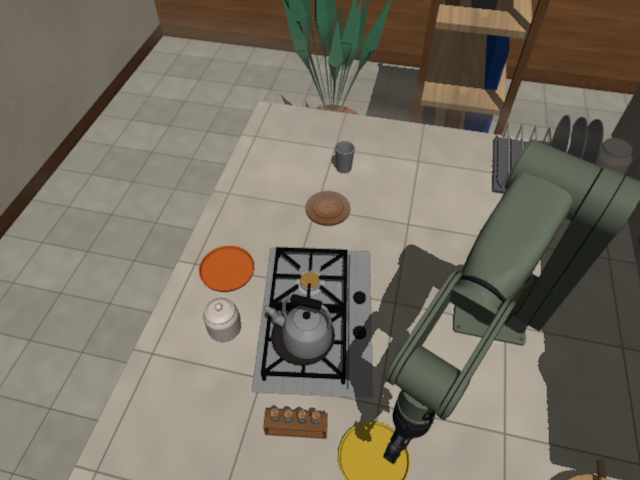

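View pics/top0.png

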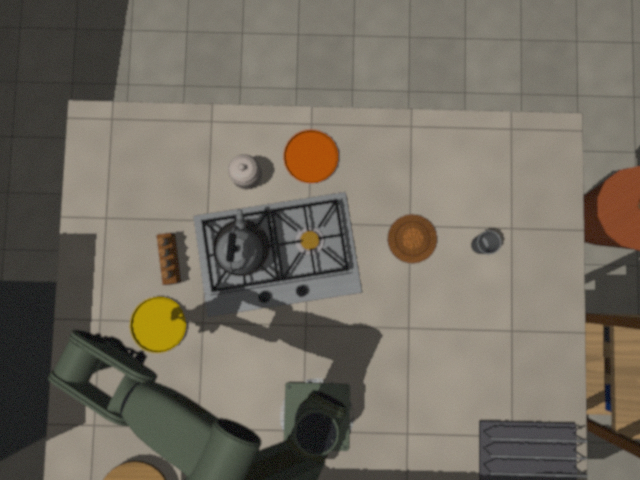

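The side view shows the kettle on the dark tawa at about (303,330), the free burner at (310,280), the trivet at (328,208) and the tumbler at (344,157). The orange plate (227,268) and yellow plate (373,457) are the look-alikes. In the top view the kettle is at (239,247), the free burner at (310,240), the trivet at (412,238), the orange plate at (312,156) and the yellow plate at (159,323). The tawa is the dark plate under the kettle. I'll enlarge that area to confirm.

```bash
python3 - <<'E'
import cv2
a=cv2.imread("pics/top0.png")[180:320,180:380]
cv2.imwrite("pics/t0c.png",cv2.resize(a,(800,560),interpolation=cv2.INTER_CUBIC))
a=cv2.imread("pics/side0.png")[240:400,245:385]
cv2.imwrite("pics/s0c.png",cv2.resize(a,(525,600),interpolation=cv2.INTER_CUBIC))
E
```

```text
(no output)
```

View pics/t0c.png

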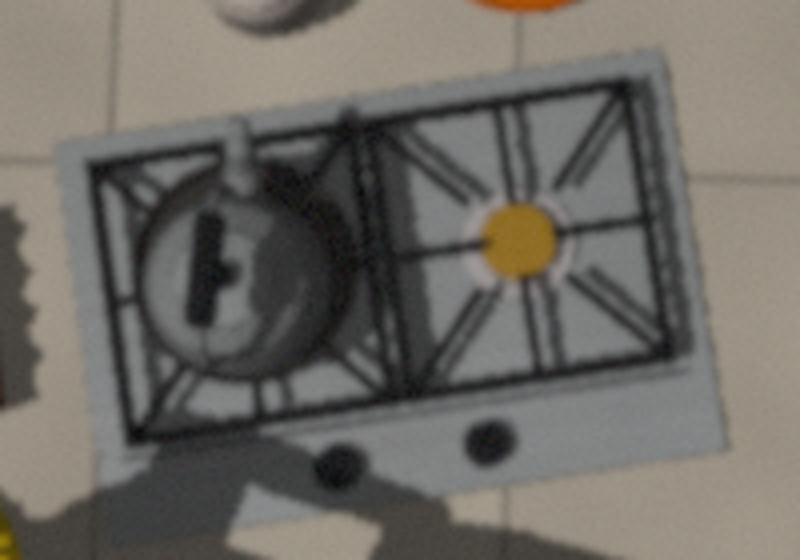

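View pics/s0c.png

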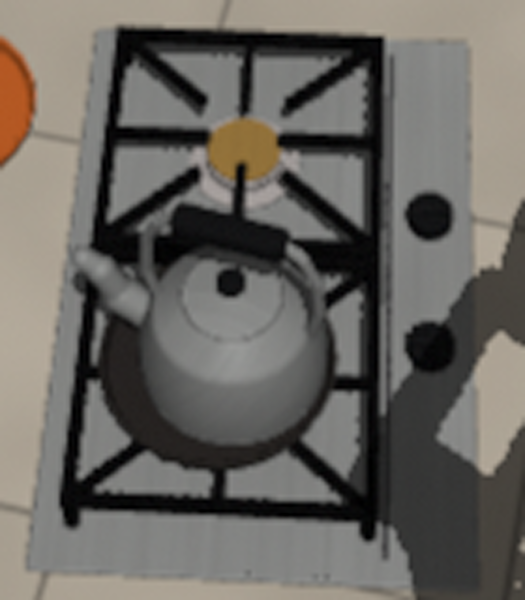

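The crops confirm it: the dark brown rim under the kettle is the tawa, on the left (home) grate, and the spout points away from the robot. Next I measure positions.

```bash
cat > h.py <<'E'
import numpy as np,cv2
from rig import robot
def cam(n):
    c=robot.camera_info(n);R=cv2.Rodrigues(c['rvec'])[0];t=np.array(c['tvec']).ravel();K=np.array(c['camera_matrix']);return K,R,t
def pl(n,uv,z):
    K,R,t=cam(n);d=R.T@np.linalg.solve(K,[uv[0],uv[1],1]);o=-R.T@t;return o+d*(z-o[2])/d[2]
def pj(n,P):
    c=robot.camera_info(n);return cv2.projectPoints(np.array(P,float).reshape(-1,3),c['rvec'],c['tvec'],c['camera_matrix'],None)[0].reshape(-1,2)
def tri(a,b):
    P=[]
    for n in("top","side"):
        K,R,t=cam(n);P.append(K@np.c_[R,t])
    X=cv2.triangulatePoints(P[0],P[1],np.array(a,float).reshape(2,1),np.array(b,float).reshape(2,1)).ravel();return X[:3]/X[3]
def un(p,x0,y0,s): return ((p[0]+.5)/s-.5+x0,(p[1]+.5)/s-.5+y0)
T=lambda p:un(p,180,180,4)
S=lambda p:un(p,245,240,3.75)
E
python3 - <<'E'
from h import *
np.set_printoptions(precision=1,suppress=True)
print("grip tri",tri(T((206,268)),S((231,231))), tri(T((212,208)),S((174,217))),tri(T((200,327)),S((288,246))))
print("grip top z243,248",pl("top",T((206,268)),253),pl("side",S((231,231)),253))
for n,p,z in(("TR",(630,82),53),("BR",(672,357),53),("TL",(90,163),53),("BL",(130,440),53)):print(n,pl("top",T(p),z))
for n,p in(("side TL",(118,30)),("side TR",(383,40)),("BL",(65,503)),("BR",(376,517))):print(n,pl("side",S(p),53))
print("cap",pl("top",T((519,240)),32),pl("side",S((243,149)),32))
print("trivet",pl("top",(412.5,238.5),12),pl("side",(328,208),12))
# tawa ellipse in side: fit circle pts at rim z=69
a=[(103,345),(110,390),(130,425),(170,455),(215,468),(262,462),(300,443),(325,405),(335,365)]
P=np.array([pl("side",S(p),66)[:2] for p in a]);A=np.c_[2*P,np.ones(len(P))];s=np.linalg.lstsq(A,(P**2).sum(1),rcond=None)[0]
print("tawa",s[:2],(s[2]+s[0]**2+s[1]**2)**.5)
E
```

```text
grip tri [506.6 250.1 254. ] [547.8 247.6 253. ] [466.1 252.8 254. ]
grip top z243,248 [509.1 250.6 253. ] [503.8 249.3 253. ]
TR [678.7 -45.9  53. ]
BR [462.6 -83.6  53. ]
TL [603.7 377.8  53. ]
BL [387.3 337.3  53. ]
side TL [680.  -46.1  53. ]
side TR [456.5 -87.3  53. ]
BL [598.  377.5  53. ]
BR [378.9 336.7  53. ]
cap [553.2  38.9  32. ] [549.9  35.6  32. ]
trivet [ 566.9 -291.8   12. ] [ 561.7 -289.8   12. ]
tawa [515.1 246.8] 86.798969154348
```

The measurements agree with the given sizes. Kettle grip is at (507, 250, ~250) with yaw about -3.6°, and the hob yaw is about 10.3°. The home burner is at (511, 254), the free burner at (551, 37.5) and the trivet at (564, -291). I'll go above the grip.

```bash
python3 -m jog '[[[0,0,45],0],[[0,0,45],0],[[30,-30,0],4.9],[[35,-35,0],4.9],[[35,-35,0],4.9],[[35,-35,0],4.9],[[35,-35,0],0],[[35,-35,0],0]]' 1
python3 -m jog '[[[35,-35,0],0],[[30,-28,0],0],[[10,-10,0],0],[[0,0,0],0],[[0,0,0],0]]' 
python3 - <<'E'
from h import *
for n in("side","top"): cv2.imwrite(f"pics/{n}1.png",robot.get_image(n)[:,:,::-1])
a=cv2.imread("pics/side1.png")[200:400,225:425];cv2.imwrite("pics/s1c.png",cv2.resize(a,(600,600),interpolation=cv2.INTER_CUBIC))
E
```

```text
clock: 0.9
tool_pos: [432.4, 321.8, 340.0]
eef_rot: [-180.0, -0.0, 176.4]
force: [0.7, 0.4, 0.1]
finger_gap: 85.4
clock: 1.4
tool_pos: [505.7, 251.2, 340.1]
eef_rot: [180.0, -0.1, 176.4]
force: [-0.0, -0.4, -0.4]
finger_gap: 85.4
```

View pics/s1c.png

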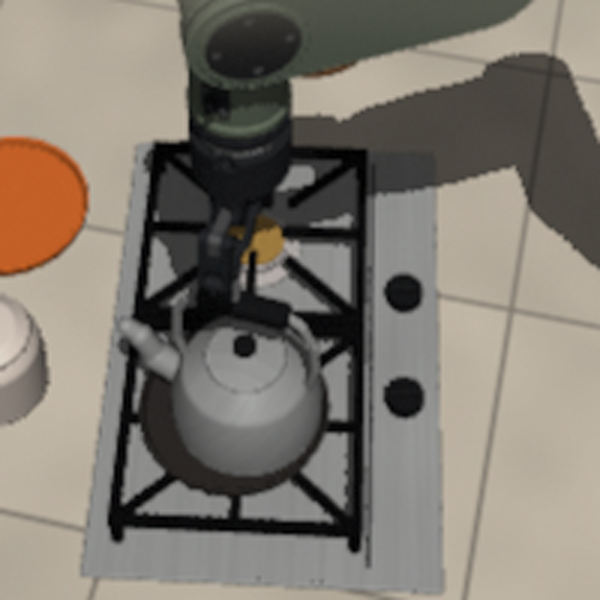

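The gripper is open above the grip, at about (220,270) in the crop, and the kettle hasn't been disturbed. I'll descend and check before closing.

```bash
python3 -m jog '[[[1,-1,-25],0],[[0,0,-25],0],[[0,0,-20],0],[[0,0,-15],0],[[0,0,-8],0],[[0,0,0],0],[[0,0,0],0]]' 
python3 - <<'E'
from h import *
for n in("side","top"): cv2.imwrite(f"pics/{n}2.png",robot.get_image(n)[:,:,::-1])
a=cv2.imread("pics/side2.png")[220:360,245:385];cv2.imwrite("pics/s2c.png",cv2.resize(a,(600,600),interpolation=cv2.INTER_CUBIC))
E
```

```text
clock: 2.2
tool_pos: [507.4, 250.3, 248.1]
eef_rot: [180.0, 0.1, 176.5]
force: [-0.3, 0.1, -0.3]
finger_gap: 85.8
```

View pics/s2c.png

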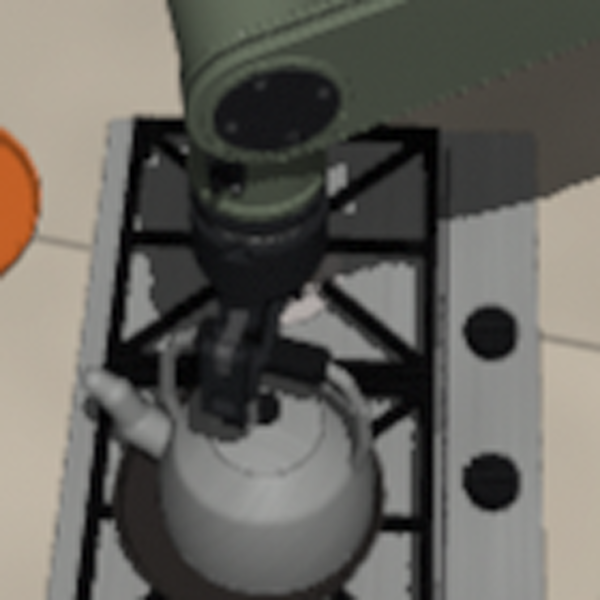

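The fingers straddle the grip without contact, so I close on it.

```bash
python3 -m jog '[[[0,0,0],0],[[0,0,0],0],[[0,0,0],0],[[0,0,0],0],[[0,0,0],0],[[0,0,0],0],[[0,0,0],0],[[0,0,0],0]]' 0 40
python3 -m jog '[[[0,0,0],0],[[0,0,0],0]]' 0 90
python3 -m jog '[[[0,0,2],0],[[0,0,3],0],[[0,0,5],0],[[0,0,5],0],[[0,0,5],0],[[0,0,5],0],[[0,0,0],0],[[0,0,0],0]]'
python3 - <<'E'
from h import *
for n in("side","top"): cv2.imwrite(f"pics/{n}3.png",robot.get_image(n)[:,:,::-1])
a=cv2.imread("pics/side3.png")[220:380,245:405];cv2.imwrite("pics/s3c.png",cv2.resize(a,(600,600),interpolation=cv2.INTER_CUBIC))
print(robot.get_state()['torque'])
E
```

```text
clock: 3.1
tool_pos: [507.6, 249.9, 247.5]
eef_rot: [179.9, 0.0, 176.4]
force: [-0.2, 2.9, 0.8]
finger_gap: 21.3
clock: 3.3
tool_pos: [507.6, 249.9, 247.6]
eef_rot: [179.9, 0.0, 176.4]
force: [0.1, 3.0, 2.4]
finger_gap: 20.5
clock: 4.1
tool_pos: [507.4, 249.5, 272.5]
eef_rot: [180.0, 0.0, 176.4]
force: [-0.1, 0.2, -7.3]
finger_gap: 20.4
[ 0.01079405 -0.02788773  0.00675925]
```

View pics/s3c.png

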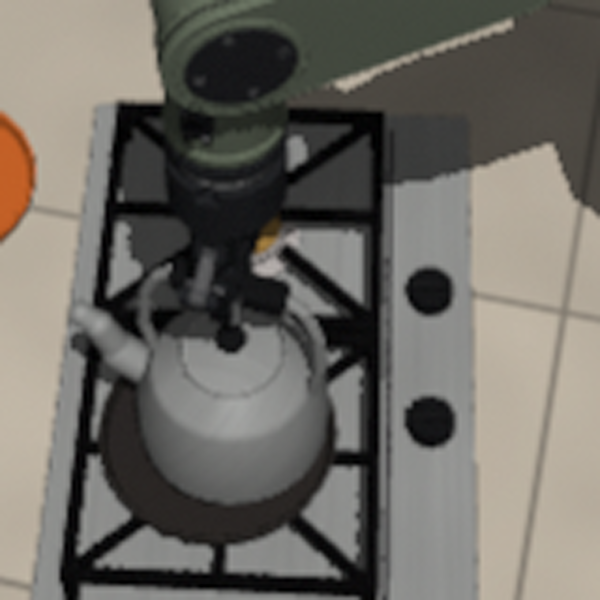

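The kettle is lifted (about 7.3 N), upright, and the tawa stayed put. I'll carry it to the trivet.

```bash
python3 -m jog '[[[0,0,15],0],[[0,-5,20],0],[[2,-15,10],0],[[3,-25,0],0],[[3,-30,0],0],[[3,-30,0],0],[[3,-30,0],0],[[3,-30,0],0]]'
python3 -m jog '[[[3,-30,0],0],[[3,-30,0],0],[[3,-30,0],0],[[3,-30,0],0],[[3,-30,0],0],[[3,-30,0],0],[[3,-30,0],0],[[3,-30,0],0]]'
python3 -m jog '[[[3,-30,0],0],[[3,-30,0],0],[[4,-30,0],0],[[4,-25,0],0],[[3,-15,0],0],[[2,-6,0],0],[[0,0,0],0],[[0,0,0],0]]'
python3 - <<'E'
from h import *
for n in("side","top"): cv2.imwrite(f"pics/{n}4.png",robot.get_image(n)[:,:,::-1])
print(robot.get_state()['tool_pos'],robot.get_state()['joints'])
a=cv2.imread("pics/side4.png")[100:300,230:430];cv2.imwrite("pics/s4c.png",cv2.resize(a,(600,600),interpolation=cv2.INTER_CUBIC))
E
```

```text
clock: 5.0
tool_pos: [524.1, 82.3, 317.0]
eef_rot: [-180.0, -0.0, 176.4]
force: [0.3, 1.4, -7.7]
finger_gap: 20.8
clock: 5.8
tool_pos: [547.7, -157.6, 316.9]
eef_rot: [-180.0, -0.1, 176.4]
force: [-0.3, 0.3, -7.9]
finger_gap: 20.5
clock: 6.6
tool_pos: [567.3, -290.3, 317.2]
eef_rot: [179.9, -0.0, 176.4]
force: [0.1, 0.1, -7.0]
finger_gap: 20.8
[ 567.38190465 -290.23898754  317.51337313] [-2.81405837e+01  2.24082762e+01  7.38629806e+01  3.22281072e-02
  8.37570062e+01 -1.14620893e+02]
```

View pics/s4c.png

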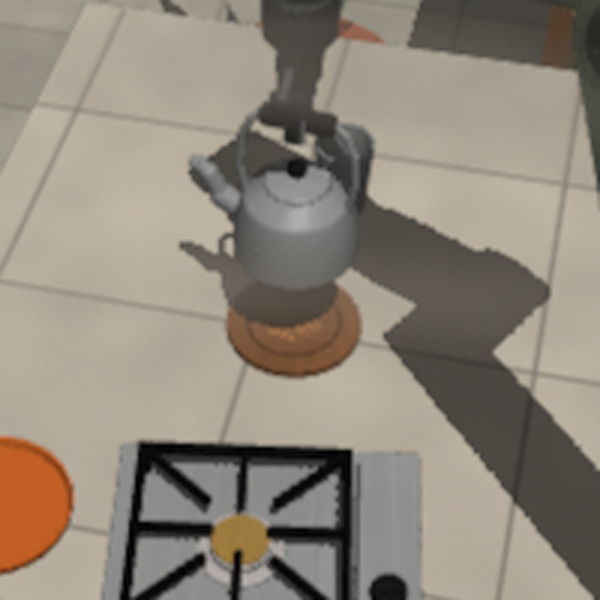

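View pics/top4.png

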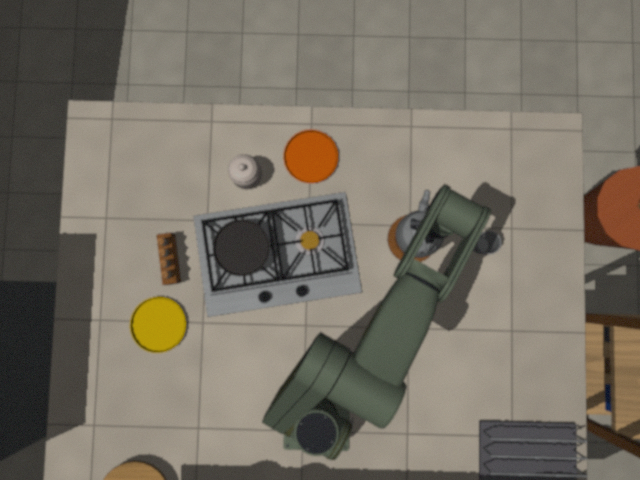

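The kettle hangs upright just above the trivet, and the top view shows the tawa still at (242,247). I'll lower it, quickly at first and then slowly.

```bash
python3 -m jog '[[[-1,-1,-10],0],[[-1,0,-25],0],[[-1,0,-25],0],[[0,0,-25],0],[[0,0,-15],0],[[0,0,-8],0],[[0,0,0],0],[[0,0,0],0]]'
python3 -m jog '[[[0,0,-1.5],0],[[0,0,-1.5],0],[[0,0,-1],0],[[0,0,-1],0],[[0,0,0],0],[[0,0,0],0]]'
```

```text
clock: 7.5
tool_pos: [565.0, -292.5, 210.1]
eef_rot: [-180.0, 0.1, 176.4]
force: [0.0, -0.2, -6.4]
finger_gap: 20.7
clock: 8.1
tool_pos: [564.5, -292.5, 204.3]
eef_rot: [180.0, 0.0, 176.4]
force: [1.1, -0.5, -8.0]
finger_gap: 20.8
```

Expected contact is at about z = 202, so I continue slowly.

```bash
python3 -m jog '[[[0,0,-1],0],[[0,0,-1],0],[[0,0,0],0],[[0,0,0],0]]'
python3 -m jog '[[[0,0,-0.7],0],[[0,0,-0.7],0],[[0,0,0],0],[[0,0,0],0]]'
```

```text
clock: 8.5
tool_pos: [564.5, -292.4, 202.3]
eef_rot: [180.0, -0.0, 176.4]
force: [0.6, -1.0, -6.7]
finger_gap: 20.5
clock: 8.9
tool_pos: [564.7, -292.4, 201.6]
eef_rot: [-180.0, 0.1, 176.4]
force: [-0.4, 0.9, -3.2]
finger_gap: 21.2
```

```bash
python3 -m jog '[[[0,0,-0.5],0],[[0,0,0],0],[[0,0,0],0]]'
python3 -m jog '[[[0,0,-0.4],0],[[0,0,0],0],[[0,0,0],0]]'
```

```text
clock: 9.2
tool_pos: [564.8, -292.4, 201.6]
eef_rot: [-180.0, 0.1, 176.4]
force: [-2.1, 1.7, 3.7]
finger_gap: 20.6
clock: 9.5
tool_pos: [564.8, -292.4, 201.5]
eef_rot: [-180.0, 0.1, 176.4]
force: [-3.4, 2.9, 6.1]
finger_gap: 20.5
```

The kettle is standing, so I release and rise.

```bash
python3 -m jog '[[[0,0,0],0],[[0,0,0],0],[[0,0,0],0],[[0,0,0],0],[[0,0,0],0],[[0,0,0],0],[[0,0,0],0],[[0,0,0],0]]' 1
python3 -m jog '[[[0,0,10],0],[[0,0,20],0],[[0,0,30],0],[[0,0,40],0],[[0,0,20],0],[[0,0,0],0],[[0,0,0],0]]'
python3 -m jog '[[[-10,20,0],8],[[-15,35,0],8],[[-10,40,0],8],[[-5,45,0],8],[[0,45,0],8],[[0,30,0],8],[[0,0,0],0],[[0,0,0],0]]'
python3 - <<'E'
from h import *
for n in("side","top"): cv2.imwrite(f"pics/{n}5.png",robot.get_image(n)[:,:,::-1])
E
```

```text
clock: 10.3
tool_pos: [564.5, -292.5, 200.0]
eef_rot: [180.0, 0.0, 176.4]
force: [0.4, -0.5, 0.7]
finger_gap: 85.3
clock: 11.0
tool_pos: [564.3, -292.4, 320.3]
eef_rot: [-180.0, 0.0, 176.4]
force: [0.5, -0.7, -0.5]
finger_gap: 85.6
clock: 11.8
tool_pos: [523.9, -77.1, 318.8]
eef_rot: [179.9, -0.1, -135.6]
force: [-0.2, -0.3, -0.7]
finger_gap: 85.5
```

View pics/side5.png

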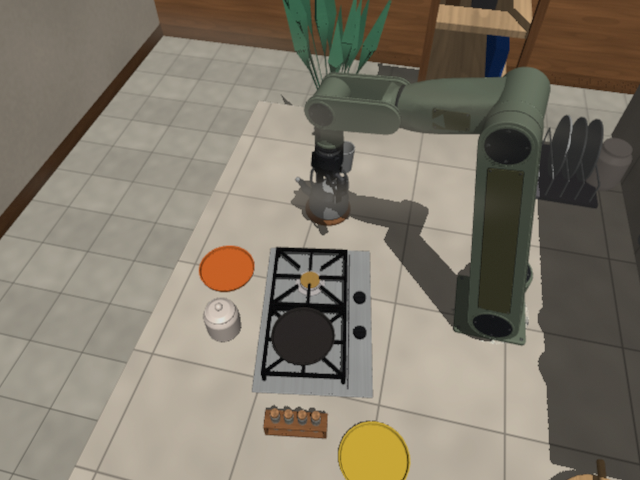

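View pics/top5.png

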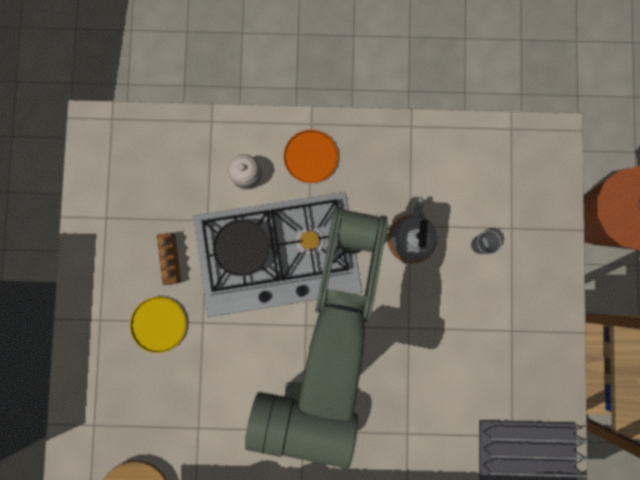

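The kettle stands on the trivet in both views, at about (330,205) side and (413,240) top. The tawa, now bare, is at (303,335) side and (242,247) top. I'll fit it and the trivet precisely. My last turn ran towards the joint-6 limit, so I'll turn back.

```bash
python3 - <<'E'
from h import *
np.set_printoptions(precision=1,suppress=True)
print(robot.get_state()['joints'])
a=cv2.imread("pics/top5.png")[190:310,190:370];cv2.imwrite("pics/t5c.png",cv2.resize(a,(800,533),interpolation=cv2.INTER_CUBIC))
a=cv2.imread("pics/side5.png")[240:400,245:385];cv2.imwrite("pics/s5c.png",cv2.resize(a,(525,600),interpolation=cv2.INTER_CUBIC))
E
```

```text
[  -9.7   12.2   88.3   -0.    79.7 -144. ]
```

View pics/t5c.png

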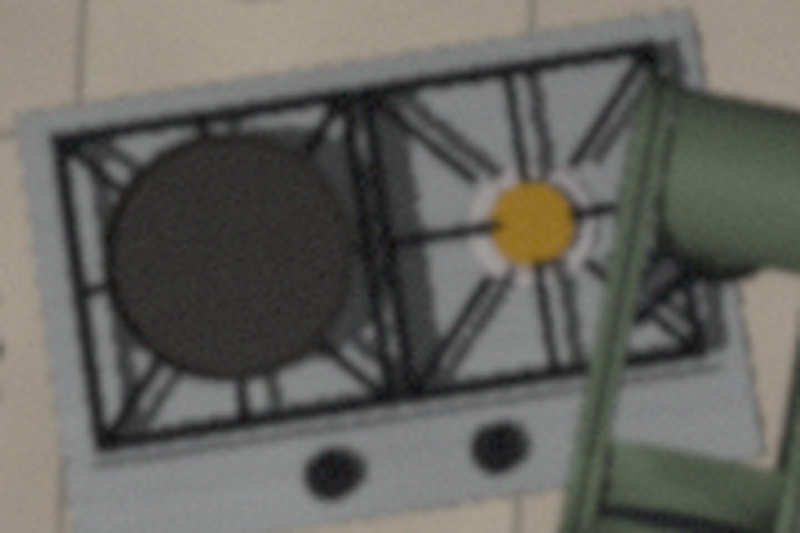

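View pics/s5c.png

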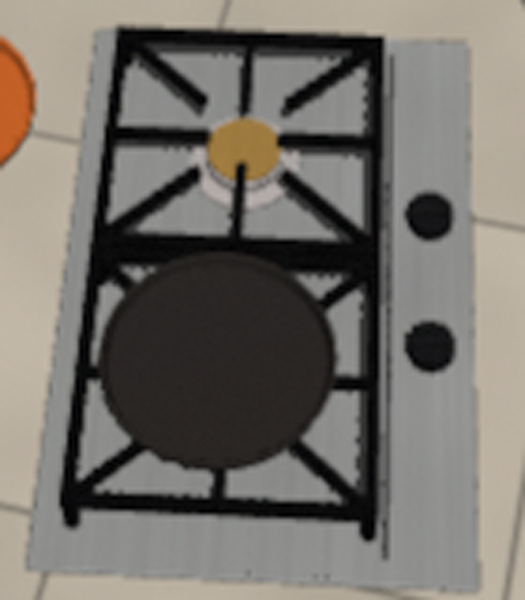

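```bash
python3 -m jog '[[[0,20,0],-8.5],[[0,20,0],-8.5],[[0,20,0],-8.5],[[0,20,0],-8.5],[[0,20,0],-8.5],[[0,20,0],-8.5],[[0,20,0],-8.5],[[0,20,0],-8.5]]'
python3 -m jog '[[[0,10,0],-8.5],[[0,10,0],-8.5],[[0,0,0],-8.5],[[0,0,0],-8.5],[[0,0,0],-8.5],[[0,0,0],-8.5],[[0,0,0],-5.1],[[0,0,0],0]]'
```

```text
clock: 12.7
tool_pos: [524.8, 81.9, 319.5]
eef_rot: [-180.0, -0.0, 155.9]
force: [-0.4, 0.1, 0.2]
finger_gap: 85.1
clock: 13.5
tool_pos: [524.8, 101.3, 319.5]
eef_rot: [-180.0, 0.0, 100.2]
force: [0.6, -0.5, -0.5]
finger_gap: 85.4
```

Both crops show the tawa as a clean dark disc, centred at about (230,255) in the top crop and (217,361) in the side crop.

```bash
python3 - <<'E'
from h import *
np.set_printoptions(precision=1,suppress=True)
U=lambda p:un(p,190,190,800/180)
print("tawa top",pl("top",U((230,255)),67),"side",pl("side",S((217,361)),67))
print("width",pl("top",U((107,255)),67)-pl("top",U((353,255)),67),pl("side",S((99,361)),67)-pl("side",S((335,361)),67))
print("corners",[pl("top",U(p),53)[:2] for p in((660,45),(705,352),(52,138),(100,448))])
print("cap",pl("top",U((534,222)),32))
E
```

```text
tawa top [521.8 249.1  67. ] side [517.5 249.4  67. ]
width [ -4.3 172.3   0. ] [171.4  40.4   0. ]
corners [array([680.1, -49. ]), array([462.9, -85.5]), array([602.7, 380.4]), array([384.8, 337.2])]
cap [553.4  37.7  32. ]
```

```bash
python3 -m jog '[[[0,20,0],0],[[0,35,-20],0],[[0,35,-40],0],[[0,25,-45],0],[[-1,8,-45],0],[[0,0,-40],0],[[0,0,0],0],[[0,0,0],0]]'
python3 -m jog '[[[0,0,-20],0],[[0,0,-12],0],[[0,0,-4],0],[[0,0,0],0],[[0,0,0],0]]'
python3 - <<'E'
from h import *
for n in("side",): cv2.imwrite(f"pics/{n}6.png",robot.get_image(n)[:,:,::-1])
a=cv2.imread("pics/side6.png")[240:400,245:385];cv2.imwrite("pics/s6c.png",cv2.resize(a,(525,600),interpolation=cv2.INTER_CUBIC))
E
```

```text
clock: 14.3
tool_pos: [524.1, 222.3, 134.0]
eef_rot: [-180.0, 0.0, 100.3]
force: [-0.5, 0.1, -0.3]
finger_gap: 85.3
clock: 14.8
tool_pos: [524.1, 222.9, 98.8]
eef_rot: [179.9, -0.0, 100.3]
force: [-0.3, -0.1, 0.1]
finger_gap: 85.1
```

View pics/s6c.png

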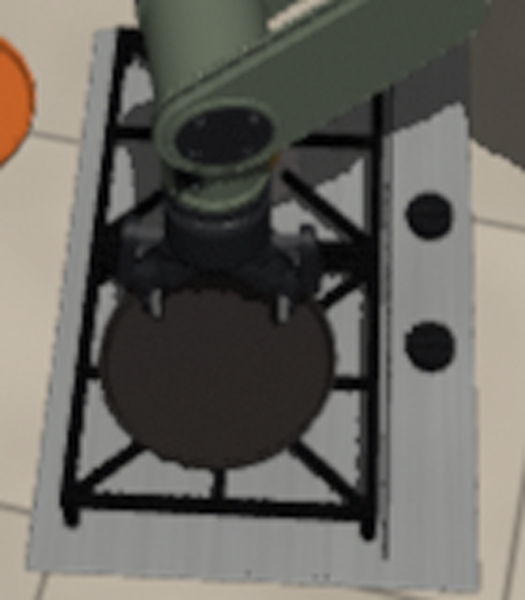

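Both fingers are over the tawa floor and roughly symmetric, at (157,315) and (283,315). I'll feel down to the floor.

```bash
python3 -m jog '[[[0,0,-4],0],[[0,0,-4],0],[[0,0,-3],0],[[0,0,-3],0],[[0,0,0],0],[[0,0,0],0]]'
python3 -m jog '[[[0,0,-1.5],0],[[0,0,-1.5],0],[[0,0,0],0],[[0,0,0],0]]'
python3 -m jog '[[[0,0,-1.5],0],[[0,0,-1.5],0],[[0,0,0],0],[[0,0,0],0]]'
```

```text
clock: 15.45
tool_pos: [523.4, 222.7, 83.5]
eef_rot: [-180.0, 0.0, 100.3]
force: [0.5, 1.2, 0.3]
finger_gap: 85.6
clock: 15.85
tool_pos: [523.4, 222.8, 80.7]
eef_rot: [180.0, 0.0, 100.3]
force: [-0.1, -0.4, 0.1]
finger_gap: 85.5
clock: 16.25
tool_pos: [523.4, 222.7, 77.6]
eef_rot: [-180.0, 0.0, 100.3]
force: [0.5, 0.7, -0.5]
finger_gap: 85.8
```

```bash
python3 -m jog '[[[0,0,-1.5],0],[[0,0,0],0],[[0,0,0],0]]'
python3 -m jog '[[[0,0,-1.5],0],[[0,0,0],0],[[0,0,0],0]]'
python3 -m jog '[[[0,0,-1.5],0],[[0,0,0],0],[[0,0,0],0]]'
```

```text
clock: 16.55
tool_pos: [523.4, 222.7, 76.1]
eef_rot: [-180.0, 0.0, 100.3]
force: [1.2, -0.5, 0.3]
finger_gap: 85.4
clock: 16.85
tool_pos: [523.4, 222.7, 74.7]
eef_rot: [-180.0, 0.0, 100.3]
force: [-0.2, -1.2, 0.3]
finger_gap: 85.7
clock: 17.15
tool_pos: [523.4, 222.7, 73.1]
eef_rot: [-180.0, 0.0, 100.3]
force: [-0.3, -0.3, 0.1]
finger_gap: 85.2
```

No contact yet, so the open tips must stand only about 6 mm ahead of the TCP. I'd expect the floor near TCP z = 64.

```bash
python3 -m jog '[[[0,0,-1.5],0],[[0,0,-1.5],0],[[0,0,0],0],[[0,0,0],0]]'
python3 -m jog '[[[0,0,-1.5],0],[[0,0,-1.5],0],[[0,0,0],0],[[0,0,0],0]]'
python3 -m jog '[[[0,0,-1.5],0],[[0,0,0],0],[[0,0,0],0]]'
```

```text
clock: 17.55
tool_pos: [523.4, 222.7, 70.1]
eef_rot: [-180.0, 0.0, 100.3]
force: [-0.3, 0.2, -0.1]
finger_gap: 85.6
clock: 17.95
tool_pos: [523.4, 222.7, 67.1]
eef_rot: [-180.0, 0.0, 100.3]
force: [0.2, -0.0, 0.1]
finger_gap: 85.3
clock: 18.25
tool_pos: [523.4, 222.7, 65.6]
eef_rot: [-180.0, 0.0, 100.3]
force: [0.1, 0.5, 0.2]
finger_gap: 85.2
```

```bash
python3 -m jog '[[[1,-6,0],0],[[1,-6,0],0],[[0.5,-4,0],0],[[0,0,0],0],[[0,0,0],0]]'
python3 -m jog '[[[0.5,-3,0],0],[[0.5,-3,0],0],[[0,0,0],0],[[0,0,0],0]]'
python3 -m jog '[[[0.5,-3,0],0],[[0.5,-3,0],0],[[0,0,0],0],[[0,0,0],0]]'
python3 -m jog '[[[0.5,-3,0],0],[[0.5,-3,0],0],[[0,0,0],0],[[0,0,0],0]]'
```

```text
clock: 18.75
tool_pos: [526.0, 206.5, 65.8]
eef_rot: [180.0, -0.0, 100.3]
force: [-0.7, 1.0, -0.1]
finger_gap: 85.2
clock: 19.15
tool_pos: [527.0, 200.7, 65.7]
eef_rot: [180.0, -0.0, 100.3]
force: [-0.7, 0.1, 0.1]
finger_gap: 85.4
clock: 19.55
tool_pos: [528.1, 194.8, 65.8]
eef_rot: [180.0, -0.0, 100.3]
force: [0.4, 0.7, -0.0]
finger_gap: 85.2
clock: 19.95
tool_pos: [529.4, 188.7, 65.9]
eef_rot: [179.9, 0.0, 100.3]
force: [2.0, 2.3, -1.1]
finger_gap: 85.1
```

```bash
python3 -m jog '[[[0.5,-3,0],0],[[1,-6,0],0],[[1,-6,0],0],[[0,0,0],0]]'
python3 - <<'E'
from h import *
for n in("side",): cv2.imwrite(f"pics/{n}7.png",robot.get_image(n)[:,:,::-1])
a=cv2.imread("pics/side7.png")[240:400,245:385];cv2.imwrite("pics/s7c.png",cv2.resize(a,(525,600),interpolation=cv2.INTER_CUBIC))
E
```

```text
clock: 20.35
tool_pos: [531.1, 172.6, 65.7]
eef_rot: [-179.9, 0.1, 100.3]
force: [0.9, 1.5, 0.4]
finger_gap: 85.4
```

View pics/s7c.png

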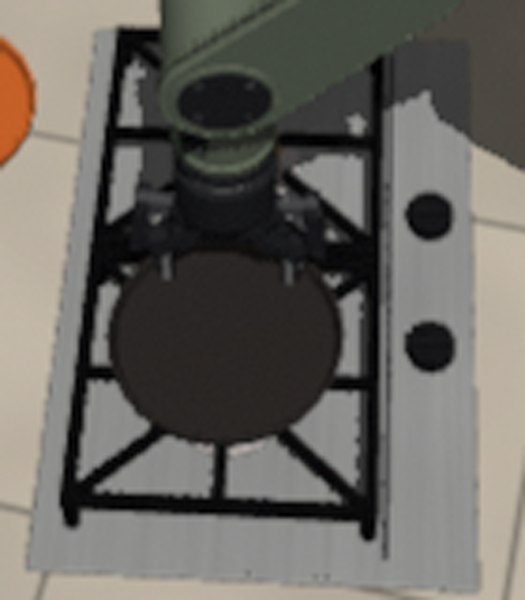

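The tawa is following the fingers: its lower edge went from row 470 to 443 in the crop. I'll work out the offset to the TCP.

```bash
python3 - <<'E'
from h import *
d=(pl("side",S((225.5,443)),67)-pl("side",S((217,470)),67))
c=np.array([519.5,249.3,0])+d;print(c, np.array([531.1,172.6])-c[:2])
E
```

```text
[518.64267545 227.51725432   0.        ] [ 12.45732455 -54.91725432]
```

```bash
python3 -m jog '[[[1,-6,0],0],[[2,-12,0],0],[[2,-12,0],0],[[2,-12,0],0],[[2,-12,0],0],[[2,-12,0],0],[[1,-6,0],0],[[0,0,0],0]]'
python3 -m jog '[[[1,-6,0],0],[[2,-12,0],0],[[2,-12,0],0],[[2,-12,0],0],[[2,-12,0],0],[[2,-10,0],0],[[1,-6,0],0],[[0,0,0],0]]'
python3 - <<'E'
from h import *
for n in("side",): cv2.imwrite(f"pics/{n}8.png",robot.get_image(n)[:,:,::-1])
a=cv2.imread("pics/side8.png")[220:380,245:385];cv2.imwrite("pics/s8c.png",cv2.resize(a,(525,600),interpolation=cv2.INTER_CUBIC))
E
```

```text
clock: 21.2
tool_pos: [543.6, 100.2, 65.7]
eef_rot: [-180.0, 0.1, 100.3]
force: [0.2, 0.3, 0.2]
finger_gap: 85.5
clock: 22.0
tool_pos: [555.7, 30.3, 65.7]
eef_rot: [180.0, 0.1, 100.3]
force: [0.9, 0.5, -0.5]
finger_gap: 85.4
```

View pics/s8c.png

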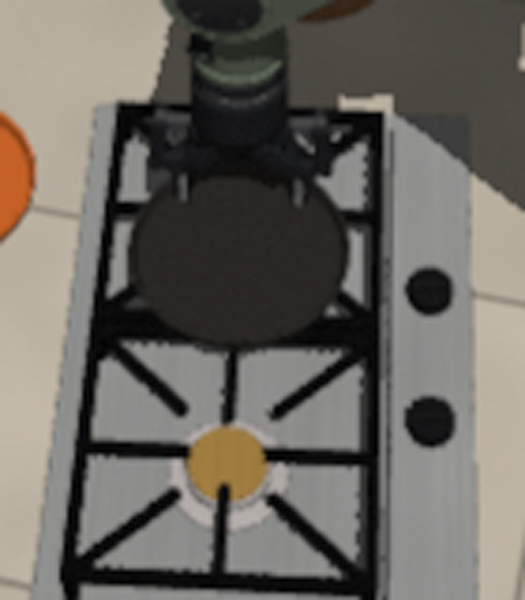

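```bash
cat >> h.py <<'E'
from scipy.optimize import least_squares
def circ(n,pts,z,R):
    P=np.array([pl(n,p,z)[:2] for p in pts]);r=least_squares(lambda c:np.hypot(*(P-c).T)-R,P.mean(0));return r.x,np.sqrt((r.fun**2).mean())
E
python3 - <<'E'
from h import *
W=lambda p:un(p,245,220,3.75)
print(circ("side",[W(p) for p in[(130,260),(140,300),(165,328),(200,345),(238,349),(280,342),(315,322),(338,290),(347,258)]],67,89.5))
print("cap home",pl("side",W((227,464)),32))
print("before",circ("side",[S(p) for p in[(99,360),(110,410),(135,445),(175,465),(217,470),(262,463),(300,440),(326,403),(336,362)]],67,89.5))
E
```

```text
(array([541.83390033,  86.1803373 ]), np.float64(1.586780000808031))
cap home [509.67087288 252.57346652  32.        ]
before (array([517.86474955, 247.95170071]), np.float64(0.9054280620639987))
```

Relative to the free burner in the same camera, about (+8, -50) mm remains.

```bash
python3 -m jog '[[[1,-6,0],0],[[2,-11,0],0],[[2,-11,0],0],[[2,-11,0],0],[[1,-7,0],0],[[0.5,-4,0],0],[[0,0,0],0],[[0,0,0],0]]'
python3 -m jog '[[[-1,6,0],0],[[-1,6,0],0],[[0,2,10],0],[[0,0,40],0],[[0,0,45],0],[[0,0,45],0],[[0,0,45],0],[[0,0,0],0]]'
python3 -m jog '[[[-40,0,30],0],[[-40,0,0],0],[[-40,0,0],0],[[-40,0,0],0],[[0,0,0],0],[[0,0,0],0]]'
python3 - <<'E'
from h import *
for n in("side","top"): cv2.imwrite(f"pics/{n}9.png",robot.get_image(n)[:,:,::-1])
a=cv2.imread("pics/side9.png")[220:380,245:385];cv2.imwrite("pics/s9c.png",cv2.resize(a,(525,600),interpolation=cv2.INTER_CUBIC))
a=cv2.imread("pics/top9.png")[180:320,180:380];cv2.imwrite("pics/t9c.png",cv2.resize(a,(800,560),interpolation=cv2.INTER_CUBIC))
E
```

```text
clock: 22.85
tool_pos: [564.1, -18.9, 65.7]
eef_rot: [180.0, 0.1, 100.3]
force: [-0.2, -1.0, -0.7]
finger_gap: 85.4
clock: 23.65
tool_pos: [565.2, -4.0, 258.7]
eef_rot: [179.1, 0.2, 100.3]
force: [0.2, 0.2, -0.4]
finger_gap: 85.4
clock: 24.25
tool_pos: [401.6, -4.1, 281.2]
eef_rot: [179.9, 0.0, 100.3]
force: [1.3, 1.0, -0.1]
finger_gap: 85.7
```

View pics/s9c.png

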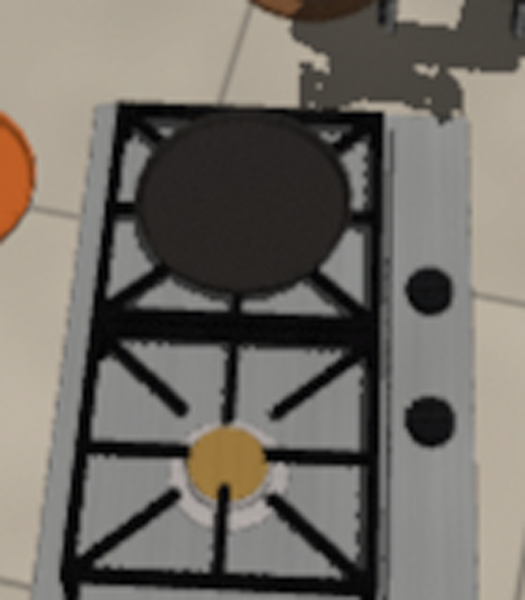

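View pics/t9c.png

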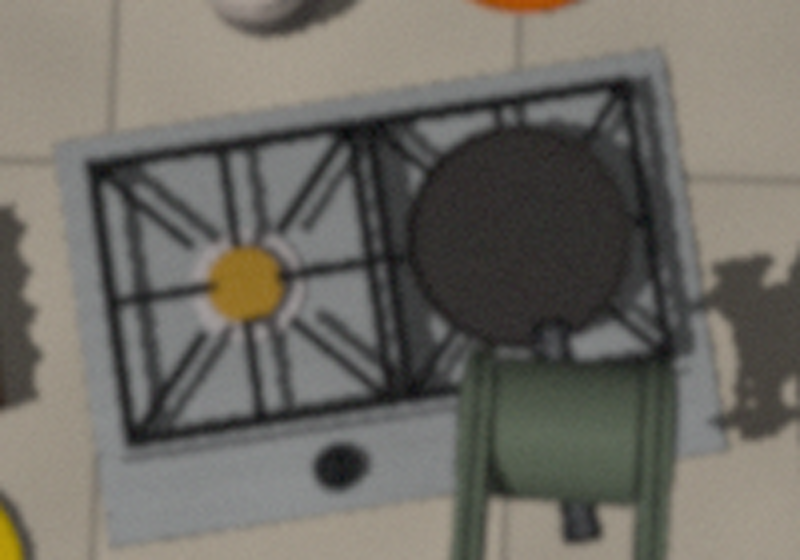

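The tawa now lies on the free grate, at about (521,235) in the top crop and (243,204) in the side crop. The home cap is clear at (246,284) in the top crop.

```bash
python3 - <<'E'
from h import *
W=lambda p:un(p,245,220,3.75)
print("tawa side",circ("side",[W(p) for p in[(136,205),(148,250),(172,278),(205,295),(240,299),(280,293),(318,272),(340,243),(349,205),(243,110),(190,123),(298,123)]],67,89.5))
print("tawa top",circ("top",[T(p) for p in[(411,238),(420,290),(450,328),(632,235),(618,180),(575,140),(521,123),(465,142),(425,182)]],67,89.5))
print("cap home",pl("top",T((246,284)),32),pl("side",W((227,464)),32))
# kettle on trivet: crops
a=cv2.imread("pics/side9.png")[120:260,260:400];cv2.imwrite("pics/k9s.png",cv2.resize(a,(560,560),interpolation=cv2.INTER_CUBIC))
a=cv2.imread("pics/top9.png")[170:310,350:520];cv2.imwrite("pics/k9t.png",cv2.resize(a,(680,560),interpolation=cv2.INTER_CUBIC))
E
```

```text
tawa side (array([549.60770369,  37.99147553]), np.float64(3.2203146444343034))
tawa top (array([550.47137259,  35.58172454]), np.float64(1.9549063093326307))
cap home [512.67957759 254.44815775  32.        ] [509.67087288 252.57346652  32.        ]
```

View pics/k9s.png

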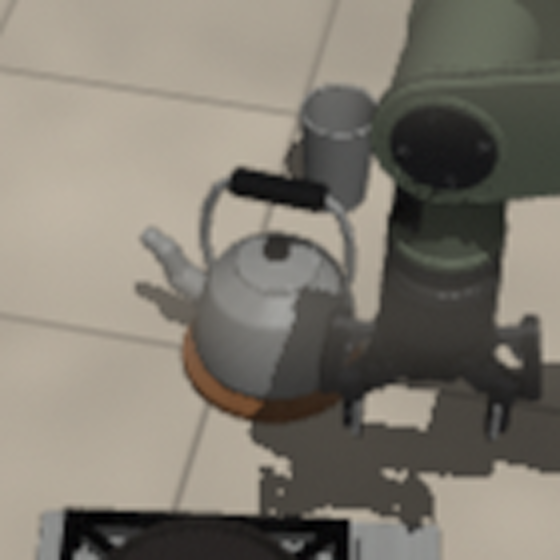

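View pics/k9t.png

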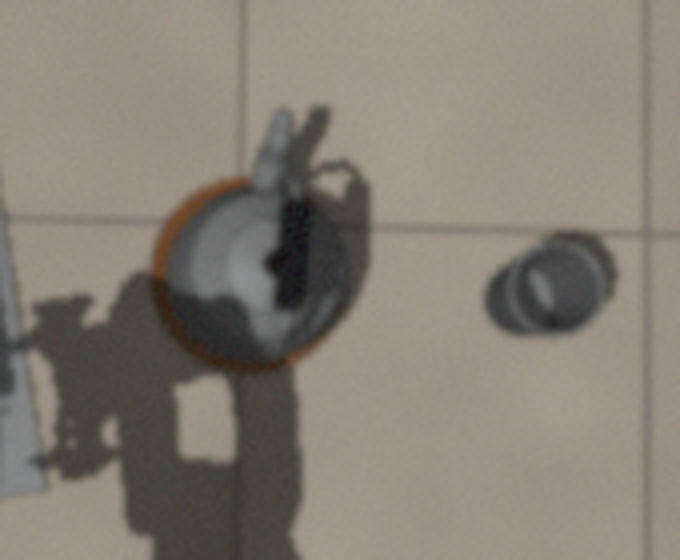

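The tawa is within about 2 mm of the free burner's centre. The kettle hasn't moved on the trivet, so I'll return to the pose where I released it.

```bash
python3 -m jog '[[[10,-20,20],8.45],[[20,-35,20],8.45],[[20,-35,0],8.45],[[20,-35,0],8.45],[[20,-35,0],8.45],[[20,-35,0],8.45],[[20,-35,0],8.45],[[20,-35,0],8.45]]'
python3 -m jog '[[[10,-18,0],8.5],[[3,-5,0],0],[[0,0,0],0],[[0,0,0],0]]'
```

```text
clock: 25.15
tool_pos: [553.5, -270.7, 319.4]
eef_rot: [180.0, -0.0, 168.1]
force: [-0.3, 1.2, 0.6]
finger_gap: 85.5
clock: 25.55
tool_pos: [564.6, -290.8, 320.1]
eef_rot: [179.9, -0.0, 176.2]
force: [-0.4, 0.3, -0.2]
finger_gap: 85.5
```

```bash
python3 -m jog '[[[0,-1.5,-25],0.2],[[0,0,-30],0],[[0,0,-25],0],[[0,0,-20],0],[[0,0,-12],0],[[0,0,-6],0],[[0,0,0],0],[[0,0,0],0]]'
python3 -m jog '[[[0,0,0],0],[[0,0,0],0],[[0,0,0],0],[[0,0,0],0],[[0,0,0],0],[[0,0,0],0],[[0,0,0],0],[[0,0,0],0]]' 0 40
python3 -m jog '[[[0,0,0],0],[[0,0,0],0]]' 0 90
```

```text
clock: 26.35
tool_pos: [565.2, -293.2, 203.6]
eef_rot: [-180.0, 0.1, 176.5]
force: [-0.9, 0.6, 0.1]
finger_gap: 85.5
clock: 27.15
tool_pos: [564.8, -292.8, 202.6]
eef_rot: [180.0, 0.0, 176.5]
force: [1.0, 1.9, 2.9]
finger_gap: 21.4
clock: 27.35
tool_pos: [564.8, -292.9, 202.8]
eef_rot: [180.0, 0.0, 176.5]
force: [-0.3, 3.8, 3.8]
finger_gap: 20.5
```

```bash
python3 -m jog '[[[0,0,2],0],[[0,0,4],0],[[0,0,10],0],[[0,0,25],0],[[0,0,30],0],[[0,0,30],0],[[0,0,14],0],[[0,0,0],0]]'
python3 -m jog '[[[-2,10,0],0],[[-2,20,0],0],[[-3,30,0],0],[[-3,30,0],0],[[-3,30,0],0],[[-3,30,0],0],[[-3,30,0],0],[[-3,30,0],0]]'
python3 -m jog '[[[-3,30,0],0],[[-3,30,0],0],[[-3,30,0],0],[[-3,30,0],0],[[-3,30,0],0],[[-3,30,0],0],[[-3,30,0],0],[[-3,30,0],0]]'
python3 -m jog '[[[-3,30,0],0],[[-2,27,0],0],[[-2,20,0],0],[[0,10,0],0],[[0,0,0],0],[[0,0,0],0]]'
```

```text
clock: 28.15
tool_pos: [565.5, -294.0, 320.4]
eef_rot: [-179.8, 0.3, 176.5]
force: [1.4, 0.1, -8.1]
finger_gap: 20.5
clock: 28.95
tool_pos: [540.9, -80.2, 316.0]
eef_rot: [179.9, -0.2, 176.5]
force: [0.6, -0.6, -6.7]
finger_gap: 20.6
clock: 29.75
tool_pos: [516.3, 159.0, 316.1]
eef_rot: [-180.0, -0.2, 176.5]
force: [0.4, -0.5, -8.4]
finger_gap: 20.5
clock: 30.35
tool_pos: [511.0, 243.2, 316.8]
eef_rot: [-179.9, -0.1, 176.5]
force: [-0.4, -0.2, -7.1]
finger_gap: 20.6
```

```bash
python3 -m jog '[[[1,6,-5],0],[[0,4.5,-20],0],[[0,0,-20],0],[[0,0,-13],0],[[0,0,-6],0],[[0,0,0],0],[[0,0,0],0]]'
python3 - <<'E'
from h import *
for n in("side",): cv2.imwrite(f"pics/{n}10.png",robot.get_image(n)[:,:,::-1])
a=cv2.imread("pics/side10.png")[220:400,225:405];cv2.imwrite("pics/s10c.png",cv2.resize(a,(600,600),interpolation=cv2.INTER_CUBIC))
E
```

```text
clock: 31.05
tool_pos: [513.3, 254.4, 254.2]
eef_rot: [179.9, 0.1, 176.4]
force: [0.4, -0.3, -7.6]
finger_gap: 20.3
```

View pics/s10c.png

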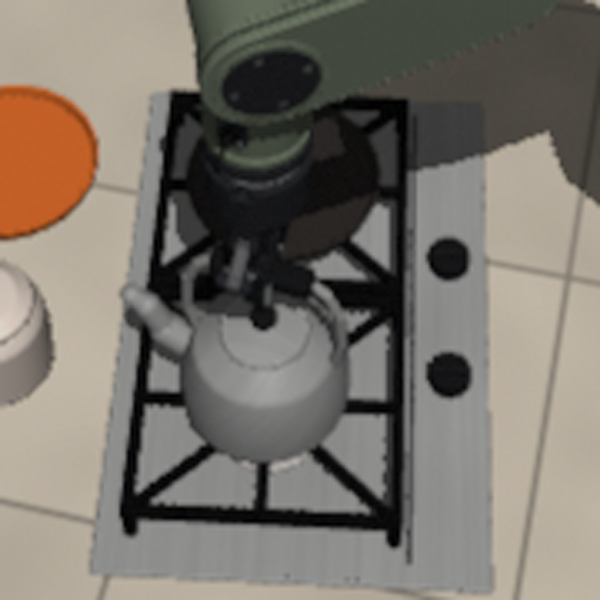

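The kettle is upright over the home burner, clear of the jar and the tawa. I'll lower it the last 11 mm gently.

```bash
python3 -m jog '[[[-0.5,0,-2],0],[[-0.5,0,-2],0],[[0,0,-2],0],[[0,0,-1],0],[[0,0,-1],0],[[0,0,0],0],[[0,0,0],0]]'
python3 -m jog '[[[0,0,-0.7],0],[[0,0,-0.7],0],[[0,0,0],0],[[0,0,0],0]]'
python3 -m jog '[[[0,0,-0.7],0],[[0,0,-0.5],0],[[0,0,0],0],[[0,0,0],0]]'
```

```text
clock: 31.8
tool_pos: [511.7, 254.4, 245.4]
eef_rot: [180.0, 0.0, 176.5]
force: [-0.2, 0.3, -8.2]
finger_gap: 20.8
clock: 32.2
tool_pos: [511.7, 254.3, 244.0]
eef_rot: [180.0, -0.0, 176.5]
force: [-0.4, -1.1, -8.3]
finger_gap: 20.3
clock: 32.6
tool_pos: [511.9, 254.6, 243.7]
eef_rot: [179.9, 0.1, 176.5]
force: [-1.0, 0.5, 0.6]
finger_gap: 20.6
```

```bash
python3 -m jog '[[[0,0,-0.5],0],[[0,0,0],0],[[0,0,0],0]]'
python3 -m jog '[[[0,0,0],0],[[0,0,0],0],[[0,0,0],0],[[0,0,0],0],[[0,0,0],0],[[0,0,0],0],[[0,0,0],0],[[0,0,0],0]]' 1
python3 -m jog '[[[0,0,10],0],[[0,0,20],0],[[0,0,30],0],[[0,0,35],0],[[-40,0,15],0],[[-45,0,0],0],[[-45,0,0],0],[[0,0,0],0]]'
python3 - <<'E'
from h import *
for n in("side","top"): cv2.imwrite(f"pics/{n}11.png",robot.get_image(n)[:,:,::-1])
a=cv2.imread("pics/side11.png")[220:380,245:385];cv2.imwrite("pics/s11c.png",cv2.resize(a,(525,600),interpolation=cv2.INTER_CUBIC))
a=cv2.imread("pics/top11.png")[180:320,180:380];cv2.imwrite("pics/t11c.png",cv2.resize(a,(800,560),interpolation=cv2.INTER_CUBIC))
E
```

```text
clock: 32.9
tool_pos: [512.0, 254.7, 243.6]
eef_rot: [179.9, 0.1, 176.5]
force: [-1.4, 0.8, 5.6]
finger_gap: 20.7
clock: 33.7
tool_pos: [511.7, 254.4, 242.3]
eef_rot: [180.0, 0.0, 176.5]
force: [-0.2, 0.2, -0.3]
finger_gap: 85.7
clock: 34.5
tool_pos: [377.3, 253.8, 354.0]
eef_rot: [179.9, -0.0, 176.6]
force: [1.3, 0.9, 0.3]
finger_gap: 85.5
```

View pics/s11c.png

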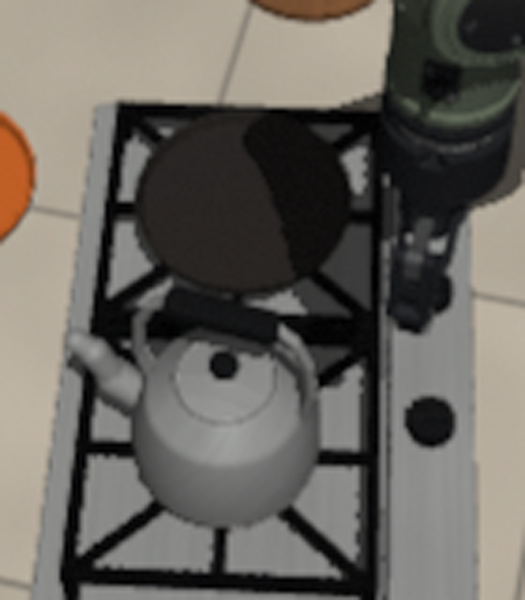

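View pics/t11c.png

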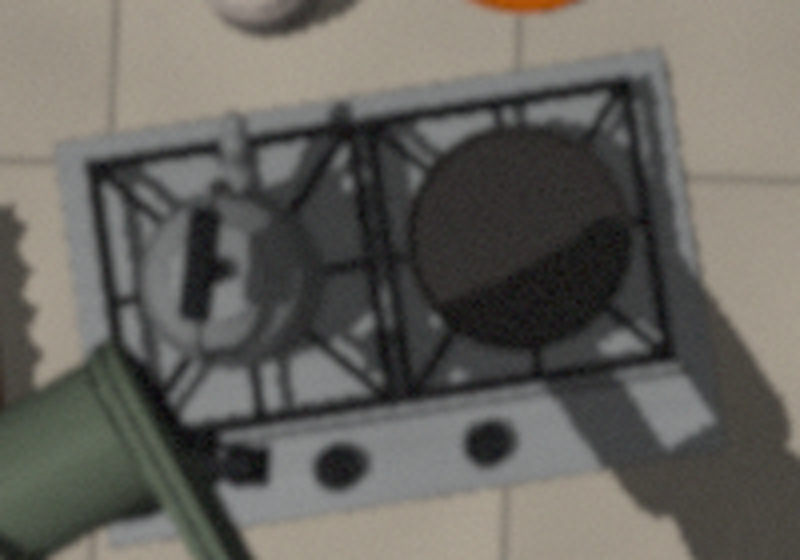

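The kettle is on the bare home grate, with the grip centred at about (222,314) in the side crop and (201,264) in the top crop. The tawa is unchanged on the free grate. One last numeric check before handing in.

```bash
python3 - <<'E'
from h import *
W=lambda p:un(p,245,220,3.75)
print("grip",tri(T((201,264)),W((222,314))),"home ~",(511.3,254))
print("tawa top",circ("top",[T(p) for p in[(411,238),(420,290),(450,328),(632,235),(618,180),(575,140),(521,123),(465,142),(425,182)]],67,89.5), "free ~(551.5,37)")
s=robot.get_state();print(s['clock'],s['tool_pos'],s['force'])
robot.hand_in()
E
```

```text
grip [510.5780638  254.64334572 249.20074876] home ~ (511.3, 254)
tawa top (array([550.47137259,  35.58172454]), np.float64(1.9549063093326307)) free ~(551.5,37)
34.6 [381.34677769 254.46210708 353.60297823] [ 0.43843513  0.25804519 -0.04552427]
the job is handed in; nothing more can be done
```

I handed the job in at 34.6 s, with the kettle back on its home burner and the tawa on the free one. I lifted the kettle onto the trivet, slid the tawa across with the open fingers inside its rim, then set the kettle down again.

- **Kettle:** In the last pictures its grip is at (510.6, 254.6), about 1 mm from the home burner's centre. It stands upright and let go on the bare grate. The set-down was gentle, with at most about 6 N of contact.
- **Tawa:** It is about 2 mm from the free burner's centre. The fit uses edge points from just after the slide. In the final pictures I only compared it by eye, and it looked unchanged.
- **Camera disagreement:** The two cameras differ by about 3 mm in x and 2–3 mm in y, so I used their mean. That is well inside the allowed margins.
- **Bystanders:** The arm did not come near the jar, the tumbler or the vial rack. I did not measure them again at the end.

The only misstep was turning the wrist to within about 3° of joint 6's limit after the trivet step. I turned it back before going on.

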